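Present the batch tag to the label reader

ROBOT

A 7-joint arm with a two-finger parallel gripper is mounted at the origin on the work surface. World frame = base frame: x ahead of the robot, y to its left, z up, the work surface at z = 0. Lengths are in m, angles in rad, forces in N, time in s.
With the tool pointing down it reaches from about 0.425 to 0.875 m from the base axis. Payload 4.7 kg.
Tool frame: the origin (TCP) lies between the finger pads; the fingertips stand 11 mm ahead of it and the grasp point (between the pads) lies 8 mm behind it (manip.tips_ahead is the distance from the TCP to the fingertips, in m); x points along the fingers, y is the direction in which the jaws open and shut, and the axes are right-handed (so a half turn about x gives the same grasp; the last joint's range is limited). The gripper opens to 85 mm and grips with 20 to 120 N. Pads are 22 mm wide; open, the fingers measure 114 mm over their backs; the gripper's body (76 mm by 85 mm) begins 54 mm behind the grasp point. The pads swing forward as they close: fully open they stand 13 mm farther back than shut.
Start: joints at [1.322, 0.321, -0.07, 1.45, 0.023, 1.371, -0.057], TCP at [0.169, -0.628, 0.242] pointing down, gripper open.
Joint ranges: [-2.86, 2.86], [-0.3, 2.09], [-1.38, 1.24], [0.06, 2.45], [-1.56, 4.7], [0.09, 2.05], [-2.69, 2.69]. Speed limits (rad/s): [2.57, 2.57, 3.14, 3.14, 3.14, 3.14, 3.14].

INTERFACE

Orientations are given as a unit quaternion [x, y, z, w].
In Python, from workcell import manip gives the robot as it stands.
- The arm moves only by the tool jog_arm, never from a script. Its argument "plan" is a list of rows, each an object of numbers: "fingers": the closure, from -1 (fully open) to 1 (shut), so that 0 is half open; "dx", "dy", "dz": the shift along the tool's x, y, z in m; "yaw": the turn about the tool's x in rad. In form: [{"fingers": .., "dx": .., "dy": .., "dz": .., "yaw": ..}, ...]. A call has 1 to 5 rows; each row shifts and turns the commanded pose from where the row before left it, along the tool's axes as they then stand; what a row does not reach is not made up. A row lasts 1/10 s, in which the tool goes at most 50 mm and 8.59 degrees, less where a joint would pass 70% of its speed; a pose out of reach is approached as far as the arm can. A call with a gripper value outside its range is refused whole. The fingers move at their own pace and stop on an object; "squeeze" is the grip in N (left out, the last holds). Time passes only in rows, so rows that do not move let the fingers close. It gives the time, the measured TCP pose, the force and the opening at its end, in the units of the state.
- manip.read_state(): the state, without advancing time (a new reading comes with each control period).
- manip.snapshot(name): name is "scene" or "top"; returns a dict with "image" (384x512x3 uint8, red, green, blue), "z_map" (384x512 float32, m along the optical axis (not along the pixel's ray), 0 where there is no reading), "fovy" (degrees; the focal length in pixels is half the picture's height over the tangent of half this angle, whatever the lens; pixels are square), "cx", "cy" (the principal point, pixels), "eye" and "attitude" of the camera in the world. Camera axes: x right, y down, z forward; pixel columns grow to the right and rows downward; lengths in m; the calibration is good to about 2 mm. A picture is of the moment at which its call begins.
- manip.finish_job(): hands the job in, once; it reports no verdict.
Trained networks look in a picture, given as the dict that the camera call returned (one of the last four; its "shot" number tells which), for a name from the list of things; names that differ only in an ending like _2 or _b are one class to them, and where a whole thing is asked for, a point or a joint stands for the part that bears it (a point fixed in the world has none). Each returns a list of dicts, best first, with "p" (0 to 1); they miss things now and then, are a little off and sometimes report something else, mostly with a low value. They report only what shows in the picture. A call takes as long as a camera call. They do not tell look-alikes from the thing itself.
- manip.boxes_of(picture, name): "xy" ([column, row] in pixels, amid what is visible of it).
The state is a dict: "t": time; "q": joint angles; "joint_velocities": joint speeds; "joint_efforts": joint torques, N m; "eef_pos": TCP position; "orientation": TCP orientation; "wrist_force": force on the tool from outside, world axes, zero at the start; "ft_torque": the same for the moment, N m; "width": finger opening in m.
Only numpy, scipy, OpenCV 4.12 (cv2) and the standard library are available. Lean on these libraries where they do the work, as an engineer would, in place of code of your own. Each camera call takes 0.05 s, during which the arm holds its last target.

TASK

Lift the oblong batch tag up and off its peg and present it to the label reader: with its label side still up and level, put its notched end (the end with one corner cut out) straight into the reader's mouth, so that the frosted panel at that end lies right under the reading window, about midway between foot and head, with the tag touching neither the reader nor the stand. Finish while still holding the tag there; do not let go. Leave the round tag, the bottle and the jar as they are.

Things in the scene. Friction and masses are not known exactly. Their poses are not given: they have to be found in the camera images.
- stand: Fixed dark tag stand; origin at the centre of its underside on the table. Foot 70 (x) x 270 (y) x 14 mm; two pegs at its y = +100 and -100 mm: 18 mm column, 38 mm wide shoulder with top at z = 120 mm, then a 9 mm pin up to z = 155 mm. A tag rests flat on each shoulder, the pin through its hole; either peg may hold the oblong tag.
- peg_a (a point): tip of the pin (z = 155 mm) of one peg of the stand, at the stand's own y = +100 mm
- peg_b (a point): tip of the pin (z = 155 mm) of the other peg, at the stand's own y = -100 mm
- tag_center (a point): Centre of the oblong tag: loose wooden plate 160 (its x) x 44 (y) x 6 mm thick (z), 30 to 65 g, 16 mm square hole through its middle. Lies level on a peg at any yaw, label side (+z) up, with a white frosted 24 x 36 mm panel near each end. The +x end is the notched one: its +x +y corner is cut out 16 x 16 mm (left corner, seen from above looking to that end).
- label (a point): centre of the frosted panel at the notched end: 50 mm along the tag's +x from its centre, half-way through the thickness; axes as the tag's
- plain (a point): centre of the frosted panel at the other, un-notched end: 50 mm along the tag's own -x from its centre; axes as the tag's
- disc_center (a point): centre of the round tag, a loose wooden disc 72 mm across, 6 mm thick with a 16 mm hole, resting on the other peg; a bystander
- reader: Fixed C-shaped label reader; origin on the table below its window's middle. Foot x = -22 to 120 mm, 110 wide, 30 high; head of the same outline at z = 135 to 180; a column 70 wide at the back (x = 75 to 120) joins them. The mouth between is open to its -x and both sides; a tag goes in along +x. Window on the head's underside; a black 24 mm round mark on the head's top lies above its middle.
- window (a point): the reading point: directly under the middle of the reader's window, midway between foot and head (z = 82.5 mm); axes as the reader's, x pointing straight into the mouth
- bottle_center (a point): centre of a loose amber bottle, 72 mm across and 220 mm tall; a bystander
- jar_center (a point): centre of a loose closed jar, 64 mm across and 80 mm tall; a bystander
Mind the look-alikes: they are no part of the job. Of the things like the reader, leave any that is purple; of the rest the smaller one is meant.

How it is judged:
On the way:
1. the oblong tag is lifted clear above its peg by the fingers (height (world z) of tag_center above 0.162 m and contact force between the fingers and tag above 1 N), for 0.1 s.
At the end, for the whole second after the job is handed in: Fingers hold the tag still, touching neither reader nor stand; the notched end's frosted panel is within 12 mm sideways and lengthwise and 25 mm in height of the reading point; label side up within 10 degrees of level, pointing straight in within 15 degrees (contact force between the fingers and tag above 1 N and x of label in the frame of window between -0.012 and 0.012 m and y of label in the frame of window between -0.012 and 0.012 m and z of label in the frame of window between -0.025 and 0.025 m and angle between label's own z axis and vertical below 0.17 rad and angle between the x axis of label and the x axis of window, either way round below 0.26 rad and x of plain in the frame of window below -0.07 m and contact force between tag and reader below 0.1 N and contact force between tag and stand below 0.1 N and linear speed of tag below 0.03 m/s); the arm keeps its last pose, push and grip.
It fails at once if the round tag is moved more than 15 mm (distance of disc_center from where it was at the start of the episode above 0.015 m).
It fails at once if the bottle is knocked or moved more than 20 mm (distance of bottle_center from where it was at the start of the episode above 0.02 m).
It fails at once if the jar is knocked or moved more than 20 mm (distance of jar_center from where it was at the start of the episode above 0.02 m).
It also fails if it takes over 43 s, if anything falls off the work surface, if the arm or the gripper's body presses on something with over 40 N, if the wrist force passes 120 N, or if a joint passes its speed limit or range.

## Working session

There is one attempt and no reset: what is moved stays moved. The work goes in short steps, Python scripts to look and compute and a tool call to move; the robot and the scene stay as the last step left them, time stands still between calls to the robot, and variables do not carry over. Pictures are saved under pics/ and viewed, and the job is handed in when it is done.

Besides the shell and the picture viewer there is one more tool, called after "Request:" in YAML: its name, and indented under it one key for each argument. jog_arm: Moves the arm, as the interface text tells. Its arguments: {"type":"object","properties":{"plan":{"type":"array","items":{"type":"object","properties":{"fingers":{"type":"number"},"dx":{"type":"number"},"dy":{"type":"number"},"dz":{"type":"number"},"yaw":{"type":"number"}}}},"squeeze":{"type":"number"}},"required":["plan"]}

```bash
mkdir -p pics; cat > h.py <<'E'
import numpy as np,cv2
from workcell import manip
from scipy.spatial.transform import Rotation as R
def snap(n,save):
    s=manip.snapshot(n); cv2.imwrite('pics/%s.png'%save,s['image'][:,:,::-1]); 
    np.save('pics/%s.npy'%save,s,allow_pickle=True); return s
def cam(s):
    a=np.array(s['attitude']); 
    M=a if a.shape==(3,3) else R.from_quat(a).as_matrix()
    f=192/np.tan(np.radians(s['fovy'])/2); return M,f,np.array(s['eye'])
def cloud(s):
    M,f,e=cam(s); z=s['z_map']; v,u=np.mgrid[:384,:512]
    P=np.stack([(u-s['cx'])/f*z,(v-s['cy'])/f*z,z],-1)@M.T+e
    P[z==0]=np.nan; return P
def at_z(s,u,v,zz):
    M,f,e=cam(s); d=M@np.array([(u-s['cx'])/f,(v-s['cy'])/f,1]); return e+d*(zz-e[2])/d[2]
def proj(s,p):
    M,f,e=cam(s); c=M.T@(np.array(p)-e); return c[0]/c[2]*f+s['cx'],c[1]/c[2]*f+s['cy']
E
python3 - <<'E'
from h import *
print(manip.read_state())
for n in ['top','scene']:
    s=snap(n,n+'0'); print(n,s['fovy'],s['cx'],s['cy'],s['eye'],s['attitude'])
    for k in ['tag_center','disc_center','reader','bottle_center','jar_center','label','plain','stand','window','peg_a']:
        print(k,[(np.round(b['xy']).tolist(),round(b['p'],2)) for b in manip.boxes_of(s,k)][:4])
E
```

```text
{'t': 0.0, 'q': array([ 1.3221037 ,  0.32182609, -0.07007844,  1.45172556,  0.02257753,
        1.37078488, -0.05690593]), 'joint_velocities': array([-0.00114126, -0.00058756, -0.00116322, -0.00047409, -0.00044427,
        0.00011478, -0.00091873]), 'joint_efforts': array([-2.58785340e-04, -4.93580675e+01, -3.82472696e-01, -3.14334655e+01,
        1.30386598e-02,  1.13914412e-02, -3.21209043e-06]), 'eef_pos': array([ 0.16867337, -0.62717838,  0.24119603]), 'orientation': array([-0.70089163, -0.09333113,  0.7011292 , -0.09196772]), 'wrist_force': array([ 0.81456891, -0.62658336,  0.4328901 ]), 'ft_torque': array([-0.01479236, -0.05346564,  0.01109154]), 'width': 0.08541057336113023}
top 49.10569277185355 252.00228692011086 195.6762575117576 [0.45207956 0.07701203 1.50090226] [-0.70249339  0.71026009 -0.03370062  0.02996523]
tag_center []
disc_center [([324.0, 199.0], 0.57)]
reader [([193.0, 187.0], 0.58), ([216.0, 121.0], 0.56)]
bottle_center [([267.0, 138.0], 0.97)]
jar_center [([271.0, 186.0], 0.59)]
label [([192.0, 186.0], 0.62)]
plain [([389.0, 198.0], 0.95), ([272.0, 184.0], 0.63)]
stand [([353.0, 200.0], 0.6)]
window [([113.0, 231.0], 0.75), ([187.0, 188.0], 0.74), ([215.0, 122.0], 0.71)]
peg_a [([349.0, 201.0], 0.72)]
scene 57.45640727992182 250.81739926694027 189.76323140422895 [0.26348635 0.65351047 1.09168322] [-0.22494478  0.93067134 -0.27990508  0.07002753]
tag_center [([304.0, 105.0], 0.89)]
disc_center [([280.0, 137.0], 0.68)]
reader [([212.0, 230.0], 0.92), ([165.0, 185.0], 0.87), ([208.0, 318.0], 0.61)]
bottle_center [([208.0, 157.0], 0.82)]
jar_center [([244.0, 179.0], 0.9)]
label [([302.0, 106.0], 0.88), ([294.0, 140.0], 0.73), ([245.0, 179.0], 0.5)]
plain [([303.0, 106.0], 0.61)]
stand [([303.0, 106.0], 0.73), ([296.0, 144.0], 0.67)]
window [([210.0, 231.0], 0.87), ([207.0, 317.0], 0.84), ([168.0, 182.0], 0.76)]
peg_a [([294.0, 146.0], 0.55), ([303.0, 107.0], 0.2)]
```

```bash
python3 - <<'E'
import cv2
for n in ['top0','scene0']:
    i=cv2.imread(f'pics/{n}.png'); cv2.imwrite(f'pics/{n}b.png',cv2.resize(i,(800,600),interpolation=cv2.INTER_CUBIC))
i=cv2.imread('pics/top0.png')[150:250,300:430]; cv2.imwrite('pics/crop0.png',cv2.resize(i,(780,600),interpolation=cv2.INTER_CUBIC))
E
```

```text
(no output)
```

View pics/top0b.png

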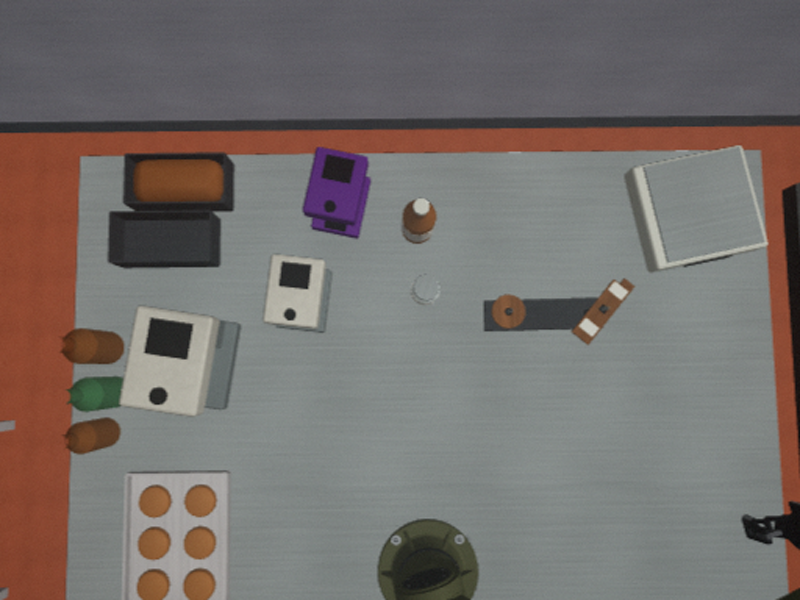

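View pics/scene0b.png

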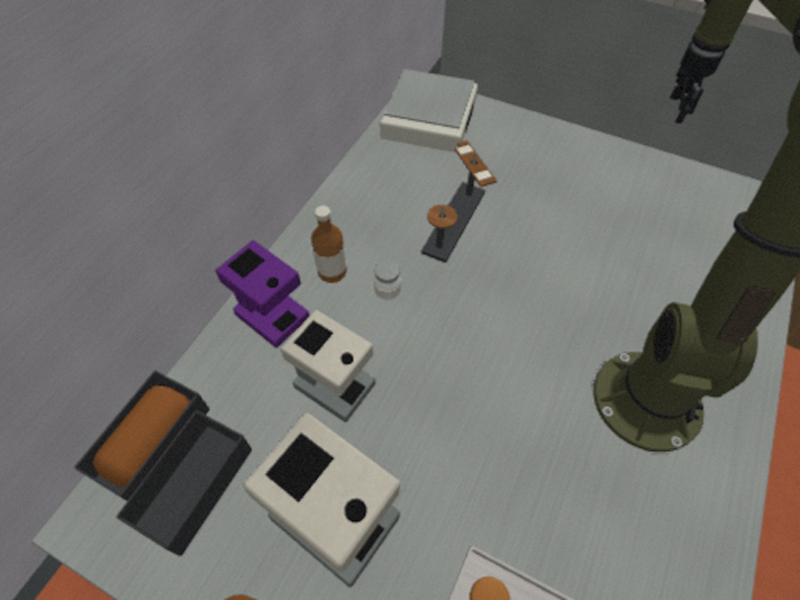

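View pics/crop0.png

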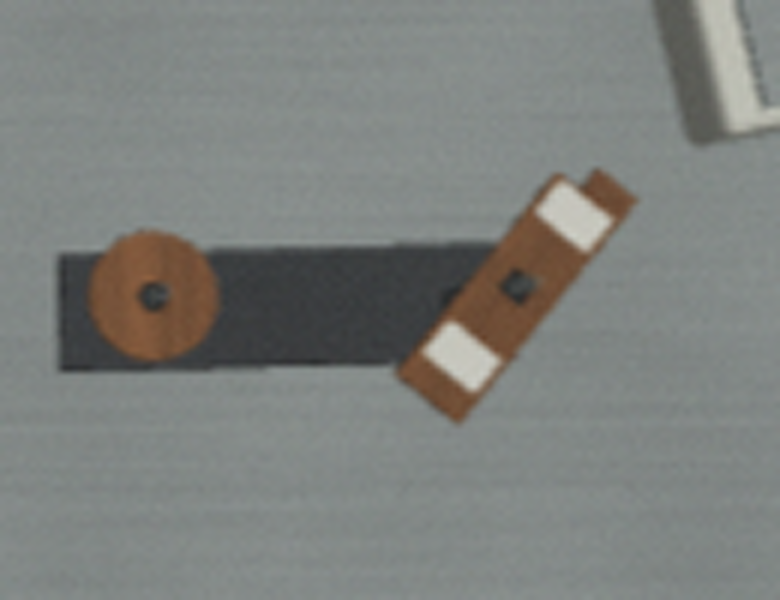

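```bash
cat > m.py <<'E'
from h import *
s=np.load('pics/top0.npy',allow_pickle=True).item(); P=cloud(s); im=s['image'].astype(int)
def rect(mask,name):
    mask=mask.astype(np.uint8); n,l,st,c=cv2.connectedComponentsWithStats(mask)
    for k in range(1,n):
        if st[k,4]<30: continue
        v,u=np.nonzero(l==k); Q=P[v,u]; r=cv2.minAreaRect(Q[:,:2].astype(np.float32)*1000)
        print(name,np.round([u.mean(),v.mean()]),'n',st[k,4],'zmed',np.round(np.median(Q[:,2]),3),'rect',np.round(r[0],1),np.round(r[1],1),round(r[2],1),'mean',np.round(Q.mean(0),3))
Z=P[...,2]
R_,G,B=im[...,0],im[...,1],im[...,2]
roi=np.zeros(Z.shape,bool); roi[90:300,70:430]=1
rect(roi&(Z>.155)&(Z<.4)&(np.arange(512)[None]<260),'heads')
tagroi=roi&(np.arange(512)[None]>300)&(np.arange(512)[None]<415)
rect(tagroi&(Z>.1)&(Z<.17),'tags')
rect(tagroi&(Z>.1)&(Z<.17)&(B>150)&(R_>150),'panels')
rect(tagroi&(Z>.1)&(Z<.17)&(R_-B>25),'wood')
rect(tagroi&(Z>.008)&(Z<.05)&(R_<100),'foot')
b=np.zeros_like(roi); b[110:205,250:290]=1
rect(b&(Z>.02),'bj'); rect(b&(Z>.19),'btop')
E
python3 m.py
```

```text
heads [215. 118.] n 1530 zmed 0.18 rect [825.6 186.8] [111.1 142.9] 77.8 mean [0.822 0.186 0.18 ]
heads [188. 186.] n 1573 zmed 0.18 rect [606.2 272. ] [111.1 142.5] 82.8 mean [0.605 0.27  0.18 ]
heads [108. 231.] n 3526 zmed 0.247 rect [466.6 504.8] [153.3 194.7] 81.0 mean [0.465 0.497 0.245]
tags [386. 198.] n 641 zmed 0.126 rect [ 565.9 -371.5] [ 45.3 162.2] 49.7 mean [ 0.564 -0.37   0.127]
tags [325. 199.] n 371 zmed 0.126 rect [ 563.5 -171.5] [69.4 69. ] 42.7 mean [ 0.563 -0.172  0.126]
panels [395. 186.] n 67 zmed 0.126 rect [ 604.2 -403.2] [33. 22.] 50.7 mean [ 0.604 -0.403  0.126]
panels [377. 209.] n 69 zmed 0.127 rect [ 527.6 -338.6] [34.8 21.2] 50.4 mean [ 0.528 -0.339  0.127]
wood [385. 198.] n 443 zmed 0.126 rect [ 566.4 -370.9] [ 43.7 162.2] 49.8 mean [ 0.563 -0.368  0.126]
wood [325. 199.] n 342 zmed 0.126 rect [ 564.6 -170.8] [66.6 69.9] 88.0 mean [ 0.563 -0.171  0.126]
foot [408. 137.] n 262 zmed 0.028 rect [ 778.7 -492.8] [222.9   7.6] 11.1 mean [ 0.791 -0.49   0.029]
foot [355. 200.] n 766 zmed 0.014 rect [ 565.6 -300.6] [ 69.9 189.2] 0.9 mean [ 0.567 -0.297  0.015]
foot [315. 204.] n 145 zmed 0.014 rect [ 563.2 -168.7] [63.9 68.1] 89.8 mean [ 0.556 -0.154  0.014]
bj [268. 141.] n 488 zmed 0.148 rect [763.3  12.7] [70.4 65.2] 83.8 mean [0.754 0.015 0.146]
bj [272. 185.] n 275 zmed 0.079 rect [618.8  -1.4] [59.2 59.1] 25.2 mean [ 0.617 -0.001  0.073]
btop [270. 132.] n 94 zmed 0.22 rect [767.3  13. ] [28.1 30. ] 88.7 mean [0.766 0.013 0.218]
```

```bash
python3 - <<'E'
import cv2
i=cv2.imread('pics/top0.png')[90:280,60:290]; cv2.imwrite('pics/crop1.png',cv2.resize(i,(726,600),interpolation=cv2.INTER_CUBIC))
E
```

```text
(no output)
```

View pics/crop1.png

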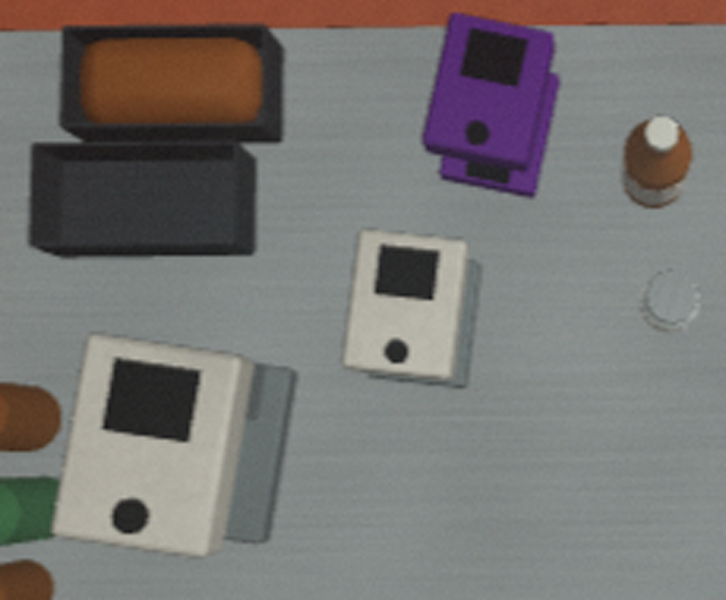

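```bash
cat >> h.py <<'E'
def plan(target,yawy):
    """delta yaw first, then shift in tool axes after the yaw; yawy=world heading (deg) wanted of tool y (mod 180)"""
    st=manip.read_state(); p=np.array(st['eef_pos']); M=R.from_quat(st['orientation']).as_matrix()
    hy=np.degrees(np.arctan2(M[1,1],M[0,1])); d=(yawy-hy+90)%180-90
    psi=-np.radians(d)  # tool x points down
    M2=M@R.from_euler('x',psi).as_matrix()
    print('t',st['t'],'p',p.round(4),'toolx',M[:,0].round(3),'hy',round(hy,1),'yaw(rad)',round(psi,3),'q7',round(st['q'][6],2),'w',round(st['width'],4),'F',np.round(st['wrist_force'],1))
    print('shift tool axes after yaw',(M2.T@(np.array(target)-p)).round(4))
E
python3 - <<'E'
from h import *
s=np.load('pics/top0.npy',allow_pickle=True).item()
im=s['image']; g=im.sum(2)[192:208,178:196]
v,u=np.nonzero(g<150); print(len(u),u.mean()+178,v.mean()+192, at_z(s,u.mean()+178,v.mean()+192,.18))
plan([.5338,-.3439,.24],49.8)
E
```

```text
25 185.28 201.12 [0.55638408 0.2796938  0.18      ]
t 1.1 p [ 0.1689 -0.6277  0.2423] toolx [-0. -0. -1.] hy -74.9 yaw(rad) 0.964 q7 -0.06 w 0.0855 F [-0.7 -0.4 -0.3]
shift tool axes after yaw [ 0.0023 -0.4523 -0.0955]
```

Request:
jog_arm:
  plan:
    - {"yaw": -0.145,"fingers": -1}
    - {"yaw": -0.145,"fingers": -1}
    - {"yaw": -0.145,"fingers": -1}
    - {"yaw": -0.145,"fingers": -1}
    - {"yaw": -0.145,"fingers": -1}
  squeeze: 50

```text
schema error: expected keys fingers, dx, dy, dz, yaw
```

Request:
jog_arm:
  plan:
    - {"yaw": -0.145,"fingers": -1}
    - {"yaw": -0.145,"fingers": -1}
    - {"yaw": -0.145,"fingers": -1}
    - {"yaw": -0.145,"fingers": -1}
    - {"yaw": -0.145,"fingers": -1}

```text
schema error: expected keys fingers, dx, dy, dz, yaw
```

Request:
jog_arm:
  plan:
    - {"yaw": -0.145,"fingers": -1}
    - {"yaw": -0.145,"fingers": -1}
    - {"yaw": -0.145,"fingers": -1}
    - {"yaw": -0.145,"fingers": -1}
    - {"yaw": -0.145,"fingers": -1}

```text
schema error: expected keys fingers, dx, dy, dz, yaw
```

```bash
python3 -c "
from h import *
plan([.5338,-.3439,.24],49.8)"
```

```text
t 1.1 p [ 0.1689 -0.6277  0.2423] toolx [-0. -0. -1.] hy -74.9 yaw(rad) 0.964 q7 -0.06 w 0.0855 F [-0.7 -0.4 -0.3]
shift tool axes after yaw [ 0.0023 -0.4523 -0.0955]
```

All keys are needed in each row.

Request:
jog_arm:
  plan:
    - {"fingers": -1,"dx": 0,"dy": 0,"dz": 0,"yaw": -0.145}
    - {"fingers": -1,"dx": 0,"dy": 0,"dz": 0,"yaw": -0.145}
    - {"fingers": -1,"dx": 0,"dy": 0,"dz": 0,"yaw": -0.145}
    - {"fingers": -1,"dx": 0,"dy": 0,"dz": 0,"yaw": -0.145}
    - {"fingers": -1,"dx": 0,"dy": 0,"dz": 0,"yaw": -0.145}
  squeeze: 50

```text
t: 1.6
eef_pos: [0.1688, -0.6277, 0.2424]
orientation: [-0.622, -0.337, 0.622, -0.337]
wrist_force: [-0.7, -0.2, -0.2]
width: 0.0852
```

Request:
jog_arm:
  plan:
    - {"fingers": -1,"dx": 0,"dy": 0,"dz": 0,"yaw": -0.145}
    - {"fingers": -1,"dx": 0,"dy": 0,"dz": 0,"yaw": -0.145}
    - {"fingers": -1,"dx": 0,"dy": 0,"dz": 0,"yaw": -0.145}
    - {"fingers": -1,"dx": 0,"dy": 0,"dz": 0,"yaw": -0.145}
    - {"fingers": -1,"dx": 0,"dy": 0,"dz": 0,"yaw": -0.145}

```text
t: 2.1
eef_pos: [0.1688, -0.6277, 0.2424]
orientation: [0.462, 0.536, -0.462, 0.536]
wrist_force: [-0.3, 0.2, 0.4]
width: 0.0854
```

Request:
jog_arm:
  plan:
    - {"fingers": -1,"dx": 0,"dy": 0,"dz": 0,"yaw": -0.145}
    - {"fingers": -1,"dx": 0,"dy": 0,"dz": 0,"yaw": -0.145}
    - {"fingers": -1,"dx": 0,"dy": 0,"dz": 0,"yaw": -0.145}
    - {"fingers": -1,"dx": 0,"dy": 0,"dz": 0,"yaw": -0.145}
    - {"fingers": -1,"dx": 0,"dy": 0,"dz": 0,"yaw": -0.145}

```text
t: 2.6
eef_pos: [0.1688, -0.6277, 0.2424]
orientation: [0.242, 0.665, -0.242, 0.664]
wrist_force: [-0.0, -0.1, 0.5]
width: 0.0854
```

```bash
python3 -c "
from h import *
plan([.5338,-.3439,.24],49.8)"
```

```text
t 2.6 p [ 0.1688 -0.6277  0.2424] toolx [-0. -0. -1.] hy 50.0 yaw(rad) 0.004 q7 2.06 w 0.0854 F [-0.  -0.1  0.5]
shift tool axes after yaw [0.0023 0.4524 0.0956]
```

Request:
jog_arm:
  plan:
    - {"fingers": -1,"dx": 0,"dy": 0.02,"dz": 0.004,"yaw": 0.004}
    - {"fingers": -1,"dx": 0,"dy": 0.036,"dz": 0.008,"yaw": 0}
    - {"fingers": -1,"dx": 0,"dy": 0.036,"dz": 0.008,"yaw": 0}
    - {"fingers": -1,"dx": 0,"dy": 0.036,"dz": 0.008,"yaw": 0}
    - {"fingers": -1,"dx": 0,"dy": 0.036,"dz": 0.008,"yaw": 0}

```text
t: 3.1
eef_pos: [0.3038, -0.5256, 0.2425]
orientation: [0.245, 0.663, -0.245, 0.663]
wrist_force: [0.8, -0.8, -0.4]
width: 0.0855
```

Request:
jog_arm:
  plan:
    - {"fingers": -1,"dx": 0,"dy": 0.036,"dz": 0.008,"yaw": 0}
    - {"fingers": -1,"dx": 0,"dy": 0.036,"dz": 0.008,"yaw": 0}
    - {"fingers": -1,"dx": 0,"dy": 0.036,"dz": 0.008,"yaw": 0}
    - {"fingers": -1,"dx": 0,"dy": 0.036,"dz": 0.008,"yaw": 0}
    - {"fingers": -1,"dx": 0,"dy": 0.036,"dz": 0.008,"yaw": 0}

```text
t: 3.6
eef_pos: [0.4512, -0.4148, 0.2426]
orientation: [0.245, 0.663, -0.245, 0.663]
wrist_force: [0.9, 0.1, 0.4]
width: 0.0857
```

Request:
jog_arm:
  plan:
    - {"fingers": -1,"dx": 0,"dy": 0.036,"dz": 0.008,"yaw": 0}
    - {"fingers": -1,"dx": 0,"dy": 0.036,"dz": 0.008,"yaw": 0}
    - {"fingers": -1,"dx": 0,"dy": 0.02,"dz": 0.004,"yaw": 0}
    - {"fingers": -1,"dx": 0,"dy": 0.01,"dz": 0,"yaw": 0}
    - {"fingers": -1,"dx": 0,"dy": 0,"dz": 0,"yaw": 0}

```text
t: 4.1
eef_pos: [0.5325, -0.3498, 0.2423]
orientation: [0.244, 0.664, -0.244, 0.664]
wrist_force: [-0.7, -0.2, 0.2]
width: 0.085
```

```bash
python3 -c "
from h import *
plan([.5338,-.3439,.113],49.8)
for n in ['top','scene']:
    s=snap(n,n+'1'); i=s['image'][:,:,::-1]
    i=i[140:260,300:460] if n=='top' else i[50:170,250:410]
    cv2.imwrite('pics/c1%s.png'%n,cv2.resize(i,(800,600),interpolation=2))
"
```

```text
t 4.1 p [ 0.5325 -0.3498  0.2423] toolx [ 0.     0.001 -1.   ] hy 49.6 yaw(rad) -0.004 q7 1.27 w 0.085 F [-0.7 -0.2  0.2]
shift tool axes after yaw [ 0.1293  0.0053 -0.0027]
```

View pics/c1top.png

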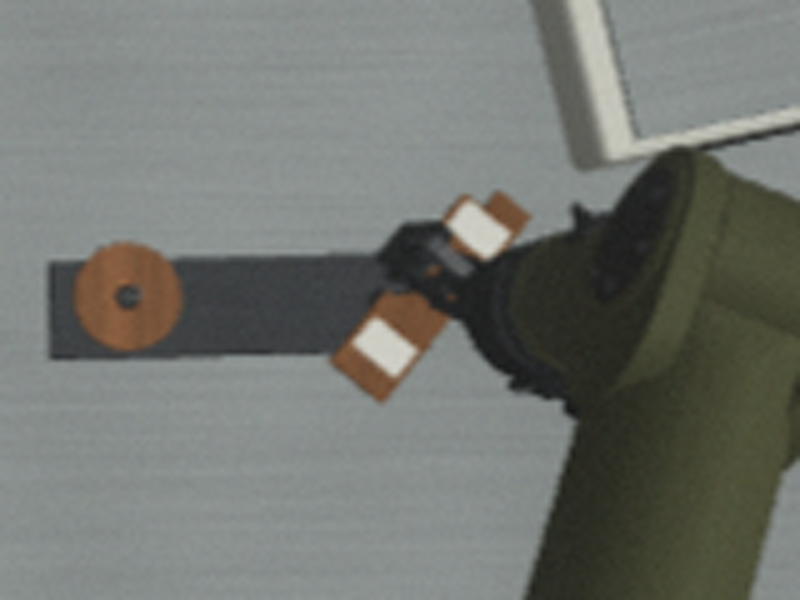

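View pics/c1scene.png

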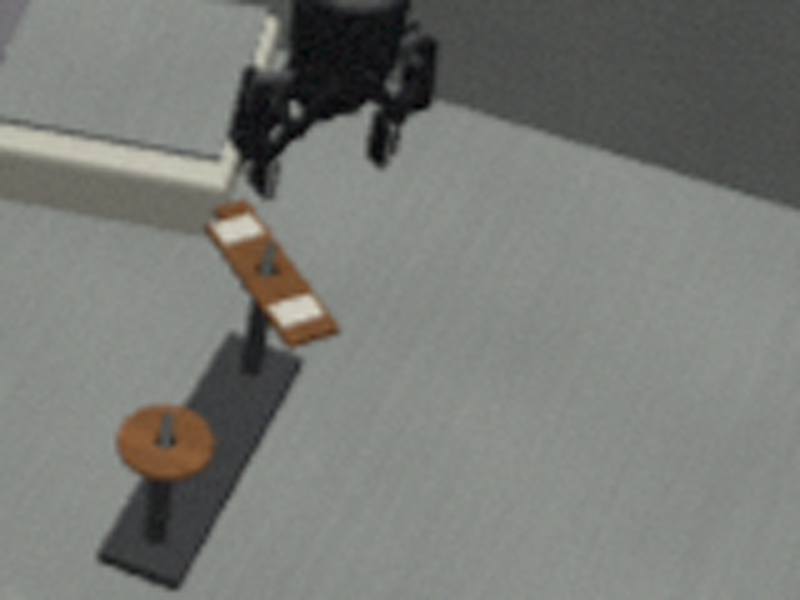

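```bash
python3 -c "
from h import *
for n in ['top','scene']:
    s=np.load('pics/%s1.npy'%n,allow_pickle=True).item();P=cloud(s).reshape(-1,3)
    c=np.array([.5325,-.3498]); a=np.radians(49.6); yv=np.array([np.cos(a),np.sin(a)]); xv=np.array([np.sin(a),-np.cos(a)])
    m=(np.linalg.norm(P[:,:2]-c,axis=1)<.12)&(P[:,2]>.2)&(P[:,2]<.32)
    Q=P[m]; L=np.stack([(Q[:,:2]-c)@yv,(Q[:,:2]-c)@xv],1)
    for lo in np.arange(.22,.32,.02):
        k=(Q[:,2]>=lo)&(Q[:,2]<lo+.02)
        if k.sum()>3: print(n,round(lo,2),k.sum(),'jaw',np.percentile(L[k,0],[2,98]).round(3),'tagx',np.percentile(L[k,1],[2,50,98]).round(3))
"
```

```text
top 0.24 10 jaw [-0.053  0.053] tagx [-0.011 -0.009 -0.006]
top 0.26 18 jaw [-0.052  0.056] tagx [-0.012 -0.01  -0.006]
top 0.28 39 jaw [-0.067  0.074] tagx [-0.013 -0.009  0.007]
top 0.3 86 jaw [-0.065  0.073] tagx [-0.017 -0.01   0.014]
scene 0.24 30 jaw [-0.053  0.054] tagx [-0.014 -0.007  0.009]
scene 0.26 55 jaw [-0.056  0.056] tagx [-0.015 -0.008  0.006]
scene 0.28 80 jaw [-0.07   0.073] tagx [-0.015 -0.01   0.01 ]
scene 0.3 165 jaw [-0.072  0.072] tagx [-0.019 -0.011  0.012]
```

Request:
jog_arm:
  plan:
    - {"fingers": -1,"dx": 0.02,"dy": 0.005,"dz": -0.003,"yaw": -0.004}
    - {"fingers": -1,"dx": 0.03,"dy": 0,"dz": 0,"yaw": 0}
    - {"fingers": -1,"dx": 0.02,"dy": 0,"dz": 0,"yaw": 0}
    - {"fingers": -1,"dx": 0,"dy": 0,"dz": 0,"yaw": 0}
    - {"fingers": -1,"dx": 0,"dy": 0,"dz": 0,"yaw": 0}

```text
t: 4.7
eef_pos: [0.5316, -0.347, 0.1727]
orientation: [0.244, 0.664, -0.245, 0.663]
wrist_force: [-0.6, 0.6, 0.1]
width: 0.0855
```

```bash
python3 -c "
from h import *
plan([.5338,-.3439,.113],49.8)"
```

```text
t 4.7 p [ 0.5316 -0.347   0.1727] toolx [-0.    -0.001 -1.   ] hy 49.5 yaw(rad) -0.005 q7 1.24 w 0.0855 F [-0.6  0.6  0.1]
shift tool axes after yaw [ 0.0597  0.0038 -0.0004]
```

Request:
jog_arm:
  plan:
    - {"fingers": -1,"dx": 0.02,"dy": 0.004,"dz": 0,"yaw": -0.005}
    - {"fingers": -1,"dx": 0.02,"dy": 0,"dz": 0,"yaw": 0}
    - {"fingers": -1,"dx": 0.02,"dy": 0,"dz": 0,"yaw": 0}
    - {"fingers": -1,"dx": 0,"dy": 0,"dz": 0,"yaw": 0}
    - {"fingers": -1,"dx": 0,"dy": 0,"dz": 0,"yaw": 0}

```text
t: 5.2
eef_pos: [0.5357, -0.3433, 0.1139]
orientation: [0.242, 0.664, -0.243, 0.665]
wrist_force: [0.3, 0.6, 0.6]
width: 0.0853
```

```bash
python3 -c "
from h import *
plan([.5338,-.3439,.113],49.8)
s=snap('scene','scene2'); i=s['image'][:,:,::-1][50:170,250:410]
cv2.imwrite('pics/c2scene.png',cv2.resize(i,(800,600),interpolation=2))
"
```

```text
t 5.2 p [ 0.5357 -0.3433  0.1139] toolx [ 0.001 -0.001 -1.   ] hy 49.9 yaw(rad) 0.002 q7 1.22 w 0.0853 F [0.3 0.6 0.6]
shift tool axes after yaw [ 0.0009 -0.0017 -0.0011]
```

View pics/c2scene.png

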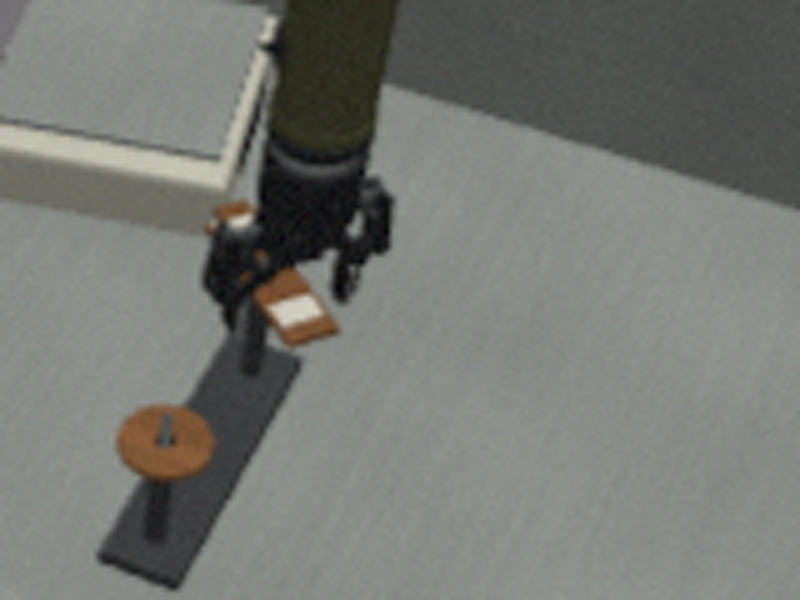

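```bash
python3 -c "
from h import *
s=np.load('pics/scene2.npy',allow_pickle=True).item();P=cloud(s).reshape(-1,3)
f=lambda p:((np.array(proj(s,p))-[250,50])*5).round()
print(f([.5357,-.3433,.126]),f([.5657,-.3711,.126]),f([.5276,-.3386,.126]))
c=np.array([.5357,-.3433]); a=np.radians(49.8); yv=np.array([np.cos(a),np.sin(a)]); xv=np.array([np.sin(a),-np.cos(a)])
m=(np.linalg.norm(P[:,:2]-c,axis=1)<.12)&(P[:,2]>.08)&(P[:,2]<.25)
Q=P[m]; L=np.stack([(Q[:,:2]-c)@yv,(Q[:,:2]-c)@xv],1)
for lo in np.arange(.08,.22,.02):
  k=(Q[:,2]>=lo)&(Q[:,2]<lo+.02)
  if k.sum()>3: print(round(lo,2),k.sum(),'jaw',np.percentile(L[k,0],[2,98]).round(3),'tagx',np.percentile(L[k,1],[2,50,98]).round(3))
"
```

```text
[285. 301.] [263. 267.] [293. 308.]
0.08 8 jaw [0.003 0.008] tagx [0.034 0.037 0.043]
0.1 5 jaw [-0.043  0.016] tagx [-0.037 -0.012 -0.004]
0.12 233 jaw [-0.045  0.055] tagx [-0.039 -0.002  0.115]
0.14 38 jaw [-0.053  0.06 ] tagx [-0.014 -0.007  0.018]
0.16 96 jaw [-0.069  0.075] tagx [-0.017 -0.01   0.009]
0.18 120 jaw [-0.068  0.072] tagx [-0.021 -0.012  0.01 ]
0.2 147 jaw [-0.064  0.071] tagx [-0.023 -0.01   0.009]
0.22 71 jaw [-0.062  0.068] tagx [-0.038 -0.012  0.009]
```

Request:
jog_arm:
  plan:
    - {"fingers": -1,"dx": 0,"dy": -0.001,"dz": -0.001,"yaw": 0}
    - {"fingers": 0.0,"dx": 0,"dy": 0,"dz": 0,"yaw": 0}
    - {"fingers": 1,"dx": 0,"dy": 0,"dz": 0,"yaw": 0}
    - {"fingers": 1,"dx": 0,"dy": 0,"dz": 0,"yaw": 0}
    - {"fingers": 1,"dx": 0,"dy": 0,"dz": 0,"yaw": 0}
  squeeze: 50

```text
t: 5.75
eef_pos: [0.534, -0.3426, 0.1129]
orientation: [0.242, 0.664, -0.242, 0.665]
wrist_force: [-1.2, 0.5, 2.3]
width: 0.0424
```

Request:
jog_arm:
  plan:
    - {"fingers": 1,"dx": 0,"dy": 0,"dz": 0,"yaw": 0}
    - {"fingers": 1,"dx": 0,"dy": 0,"dz": 0,"yaw": 0}
    - {"fingers": 1,"dx": 0,"dy": 0,"dz": 0,"yaw": 0}
    - {"fingers": 1,"dx": 0,"dy": 0,"dz": 0,"yaw": 0}
    - {"fingers": 1,"dx": 0,"dy": 0,"dz": 0,"yaw": 0}

```text
t: 6.25
eef_pos: [0.534, -0.3426, 0.1126]
orientation: [0.242, 0.664, -0.242, 0.665]
wrist_force: [-0.5, 1.3, 5.4]
width: 0.0428
```

Request:
jog_arm:
  plan:
    - {"fingers": 1,"dx": -0.005,"dy": 0,"dz": 0,"yaw": 0}
    - {"fingers": 1,"dx": -0.01,"dy": 0,"dz": 0,"yaw": 0}
    - {"fingers": 1,"dx": -0.015,"dy": 0,"dz": 0,"yaw": 0}
    - {"fingers": 1,"dx": -0.02,"dy": 0,"dz": 0,"yaw": 0}
    - {"fingers": 1,"dx": -0.02,"dy": 0,"dz": 0,"yaw": 0}

```text
t: 6.75
eef_pos: [0.534, -0.3424, 0.1839]
orientation: [0.242, 0.664, -0.242, 0.665]
wrist_force: [1.2, -1.0, 0.5]
width: 0.0432
```

Request:
jog_arm:
  plan:
    - {"fingers": 1,"dx": -0.025,"dy": 0,"dz": 0,"yaw": 0}
    - {"fingers": 1,"dx": -0.03,"dy": 0,"dz": 0,"yaw": 0}
    - {"fingers": 1,"dx": -0.03,"dy": 0,"dz": 0,"yaw": 0}
    - {"fingers": 1,"dx": -0.02,"dy": 0,"dz": 0,"yaw": 0}
    - {"fingers": 1,"dx": 0,"dy": 0,"dz": 0,"yaw": 0}

```text
t: 7.25
eef_pos: [0.5356, -0.3429, 0.2922]
orientation: [0.241, 0.662, -0.243, 0.667]
wrist_force: [0.5, -0.2, 0.2]
width: 0.0426
```

```bash
python3 -c "
from h import *
plan([.386,.301,.29],82.8)
for n in ['top','scene']:
    s=snap(n,n+'3'); i=s['image'][:,:,::-1]
    i=i[140:260,300:460] if n=='top' else i[20:170,230:430]
    cv2.imwrite('pics/c3%s.png'%n,cv2.resize(i,(800,600),interpolation=2))
"
```

```text
t 7.25 p [ 0.5356 -0.3429  0.2922] toolx [ 0.006 -0.004 -1.   ] hy 50.0 yaw(rad) -0.573 q7 1.27 w 0.0426 F [ 0.5 -0.2  0.2]
shift tool axes after yaw [-0.0014  0.6201 -0.2291]
```

View pics/c3top.png

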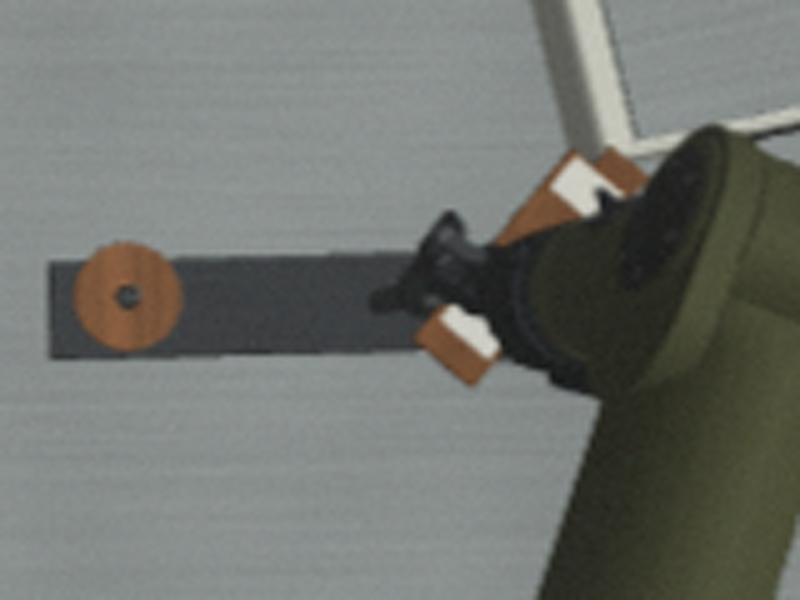

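View pics/c3scene.png

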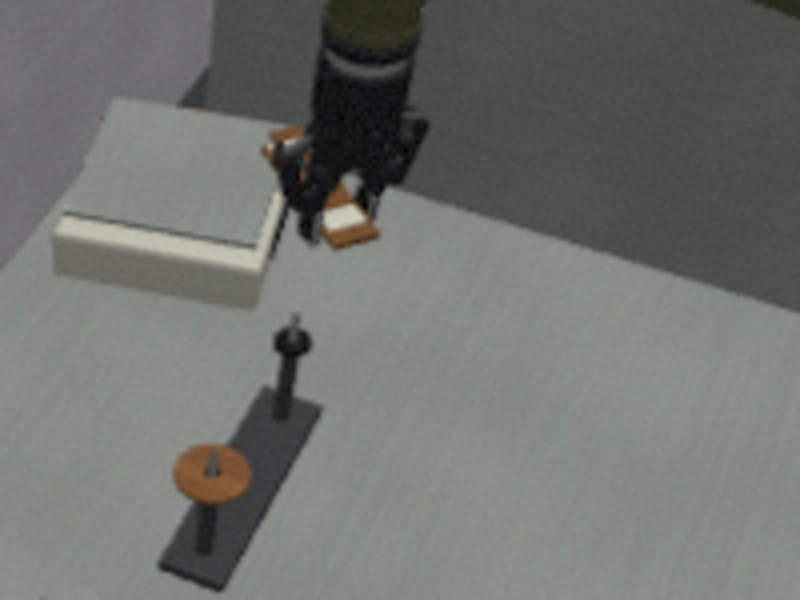

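```bash
python3 -c "
from h import *
for n in ['top','scene']:
    s=np.load('pics/%s3.npy'%n,allow_pickle=True).item();P=cloud(s); im=s['image'].astype(int)
    m=(im[...,0]-im[...,2]>20)|(im.min(2)>150)
    m&=(P[...,2]>.22)&(P[...,2]<.36)&(np.linalg.norm(P[...,:2]-[.5656,-.37],axis=2)<.12)
    Q=P[m]; c=Q.mean(0); A=np.c_[Q[:,:2]-c[:2],np.ones(len(Q))]; k=np.linalg.lstsq(A,Q[:,2],rcond=None)[0]
    print(n,len(Q),c.round(3),'slope',k.round(3),'res',np.std(Q[:,2]-A@k).round(4), cv2.minAreaRect((Q[:,:2]*1000).astype(np.float32)))
plan([.50,0,.29],82.8)
plan([.52,0,.29],49.8)"
```

```text
top 401 [ 0.572 -0.369  0.306] slope [ 0.012 -0.011  0.306] res 0.0025 ((568.8970336914062, -371.73162841796875), (44.50079345703125, 161.31394958496094), 48.668067932128906)
scene 193 [ 0.543 -0.351  0.304] slope [0.133 0.13  0.304] res 0.0069 ((569.4638061523438, -367.44073486328125), (56.84061050415039, 164.16847229003906), 50.56858825683594)
t 7.35 p [ 0.534  -0.3424  0.2879] toolx [ 0.001 -0.001 -1.   ] hy 50.0 yaw(rad) -0.573 q7 1.27 w 0.0428 F [-0.4  0.4 -1.4]
shift tool axes after yaw [-0.0024  0.3354 -0.0766]
t 7.35 p [ 0.534  -0.3424  0.2879] toolx [ 0.001 -0.001 -1.   ] hy 50.0 yaw(rad) 0.003 q7 1.27 w 0.0428 F [-0.4  0.4 -1.4]
shift tool axes after yaw [-0.0024  0.2525 -0.2316]
```

Request:
jog_arm:
  plan:
    - {"fingers": 1,"dx": 0,"dy": 0,"dz": 0,"yaw": -0.1}
    - {"fingers": 1,"dx": 0,"dy": 0,"dz": 0,"yaw": -0.14}
    - {"fingers": 1,"dx": 0,"dy": 0,"dz": 0,"yaw": -0.14}
    - {"fingers": 1,"dx": 0,"dy": 0,"dz": 0,"yaw": -0.14}
    - {"fingers": 1,"dx": 0,"dy": 0.01,"dz": -0.002,"yaw": -0.053}

```text
t: 7.85
eef_pos: [0.5323, -0.3336, 0.2851]
orientation: [0.044, 0.707, -0.043, 0.705]
wrist_force: [-0.4, -0.3, -0.6]
width: 0.0426
```

Request:
jog_arm:
  plan:
    - {"fingers": 1,"dx": 0,"dy": 0.02,"dz": -0.004,"yaw": 0}
    - {"fingers": 1,"dx": 0,"dy": 0.03,"dz": -0.007,"yaw": 0}
    - {"fingers": 1,"dx": 0,"dy": 0.035,"dz": -0.008,"yaw": 0}
    - {"fingers": 1,"dx": 0,"dy": 0.035,"dz": -0.008,"yaw": 0}
    - {"fingers": 1,"dx": 0,"dy": 0.035,"dz": -0.008,"yaw": 0}

```text
t: 8.35
eef_pos: [0.5172, -0.1726, 0.2857]
orientation: [0.045, 0.707, -0.044, 0.705]
wrist_force: [-0.4, 0.6, 0.6]
width: 0.0427
```

Request:
jog_arm:
  plan:
    - {"fingers": 1,"dx": 0,"dy": 0.035,"dz": -0.008,"yaw": 0}
    - {"fingers": 1,"dx": 0,"dy": 0.035,"dz": -0.008,"yaw": 0}
    - {"fingers": 1,"dx": 0,"dy": 0.035,"dz": -0.008,"yaw": 0}
    - {"fingers": 1,"dx": 0,"dy": 0.035,"dz": -0.008,"yaw": 0}
    - {"fingers": 1,"dx": 0,"dy": 0.03,"dz": -0.007,"yaw": 0}

```text
t: 8.85
eef_pos: [0.4997, 0.0014, 0.286]
orientation: [0.044, 0.707, -0.044, 0.705]
wrist_force: [0.3, 0.1, -1.5]
width: 0.0428
```

```bash
python3 -c "
from h import *
plan([.386,.301,.29],82.8); print(manip.read_state()['q'].round(2))"
```

```text
t 8.85 p [0.4997 0.0014 0.286 ] toolx [-0.002  0.    -1.   ] hy 82.9 yaw(rad) 0.001 q7 1.39 w 0.0428 F [ 0.3  0.1 -1.5]
shift tool axes after yaw [-0.0037  0.283  -0.1504]
[ 0.85  0.02 -0.9   1.72  0.02  1.41  1.39]
```

Request:
jog_arm:
  plan:
    - {"fingers": 1,"dx": 0,"dy": 0.03,"dz": -0.014,"yaw": 0}
    - {"fingers": 1,"dx": 0,"dy": 0.03,"dz": -0.014,"yaw": 0}
    - {"fingers": 1,"dx": 0,"dy": 0.03,"dz": -0.014,"yaw": 0}
    - {"fingers": 1,"dx": 0,"dy": 0.03,"dz": -0.014,"yaw": 0}
    - {"fingers": 1,"dx": 0,"dy": 0.03,"dz": -0.014,"yaw": 0}

```text
t: 9.35
eef_pos: [0.449, 0.1578, 0.286]
orientation: [0.044, 0.706, -0.045, 0.705]
wrist_force: [1.5, 0.6, -1.0]
width: 0.0429
```

```bash
python3 -c "
from h import *
plan([.404,.298,.29],82.8); print(manip.read_state()['q'].round(2))"
```

```text
t 9.35 p [0.449  0.1578 0.286 ] toolx [-0.002 -0.001 -1.   ] hy 82.8 yaw(rad) -0.0 q7 1.13 w 0.0429 F [ 1.5  0.6 -1. ]
shift tool axes after yaw [-0.004   0.1334 -0.0622]
[ 0.72 -0.07 -1.05  1.77 -0.06  1.41  1.13]
```

Request:
jog_arm:
  plan:
    - {"fingers": 1,"dx": 0,"dy": 0.03,"dz": -0.015,"yaw": 0}
    - {"fingers": 1,"dx": 0,"dy": 0.03,"dz": -0.015,"yaw": 0}
    - {"fingers": 1,"dx": 0,"dy": 0.03,"dz": -0.015,"yaw": 0}
    - {"fingers": 1,"dx": 0,"dy": 0.03,"dz": -0.012,"yaw": 0}
    - {"fingers": 1,"dx": 0,"dy": 0.01,"dz": -0.005,"yaw": 0}

```text
t: 9.85
eef_pos: [0.4026, 0.2968, 0.2864]
orientation: [0.043, 0.707, -0.042, 0.705]
wrist_force: [-0.8, 0.0, -0.5]
width: 0.0427
```

```bash
cat > k.py <<'E'
from h import *
import sys
plan([.404,.298,.29],82.8); print(manip.read_state()['q'].round(2))
tag=sys.argv[1]
W=np.array([.557,.279]); a=np.radians(-7.2); ex=np.array([np.cos(a),np.sin(a)]); ey=np.array([-np.sin(a),np.cos(a)])
p=np.array(manip.read_state()['eef_pos']); zt=p[2]+.013
for n in ['top','scene']:
    s=snap(n,n+tag);P=cloud(s); im=s['image'].astype(int)
    cv2.imwrite('pics/b%s%s.png'%(n,tag),cv2.resize(s['image'][:,:,::-1],(800,600),interpolation=2))
    m=(im[...,0]-im[...,2]>20)|(im.min(2)>150)
    c0=p[:2]+.043*ex
    m&=(abs(P[...,2]-zt)<.02)&(np.linalg.norm(P[...,:2]-c0,axis=2)<.12)
    Q=P[m]
    if len(Q)<20: print(n,'few',len(Q)); continue
    c=Q.mean(0); A=np.c_[(Q[:,:2]-c[:2])@np.c_[ex,ey],np.ones(len(Q))]; k=np.linalg.lstsq(A,Q[:,2],rcond=None)[0]
    r=cv2.minAreaRect((Q[:,:2]*1000).astype(np.float32))
    L=(Q[:,:2]-W)@np.c_[ex,ey]
    print(n,len(Q),'zmed',np.median(Q[:,2]).round(4),'slope',k.round(3),'rect',np.round(r[0],1),np.round(r[1],1),round(r[2],1),'x rng',np.percentile(L[:,0],[1,99]).round(3),'y',np.percentile(L[:,1],[1,99]).round(3))
    pm=m&(im.min(2)>140); nn,l,st,cc=cv2.connectedComponentsWithStats(pm.astype(np.uint8))
    for j in range(1,nn):
        if st[j,4]>15: q=P[l==j].mean(0); print('  panel',st[j,4],cc[j].round(),q.round(4),'in window frame',((q[:2]-W)@np.c_[ex,ey]).round(4))
E
python3 k.py 4
```

```text
t 9.85 p [0.4026 0.2968 0.2864] toolx [-0.002  0.001 -1.   ] hy 83.1 yaw(rad) 0.005 q7 0.74 w 0.0427 F [-0.8  0.  -0.5]
shift tool axes after yaw [-0.0036  0.0013  0.0012]
[ 0.56  0.05 -1.27  1.71  0.05  1.41  0.74]
top 463 zmed 0.2997 slope [0.006 0.01  0.3  ] rect [448.7 290.3] [ 44.2 155.6] 81.6 x rng [-0.18  -0.033] y [-0.024  0.019]
  panel 102 [177. 219.] [0.4961 0.2846 0.3001] in window frame [-0.0611 -0.0021]
scene 685 zmed 0.2999 slope [ 0.004 -0.011  0.3  ] rect [445.2 292.1] [ 45.1 159.8] 81.5 x rng [-0.192 -0.034] y [-0.023  0.022]
  panel 117 [238. 219.] [0.494  0.285  0.3006] in window frame [-0.0632 -0.002 ]
  panel 62 [273. 241.] [0.3888 0.2989 0.2997] in window frame [-0.1694 -0.0014]
```

View pics/btop4.png

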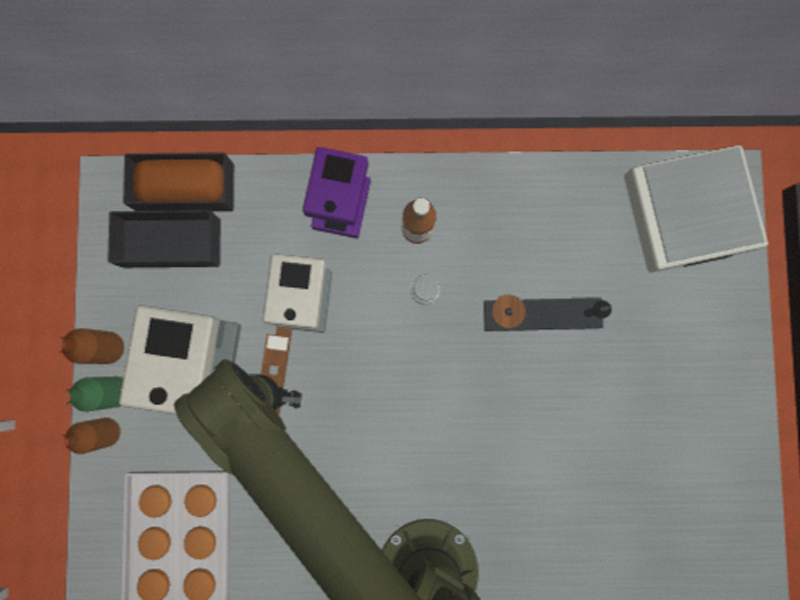

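View pics/bscene4.png

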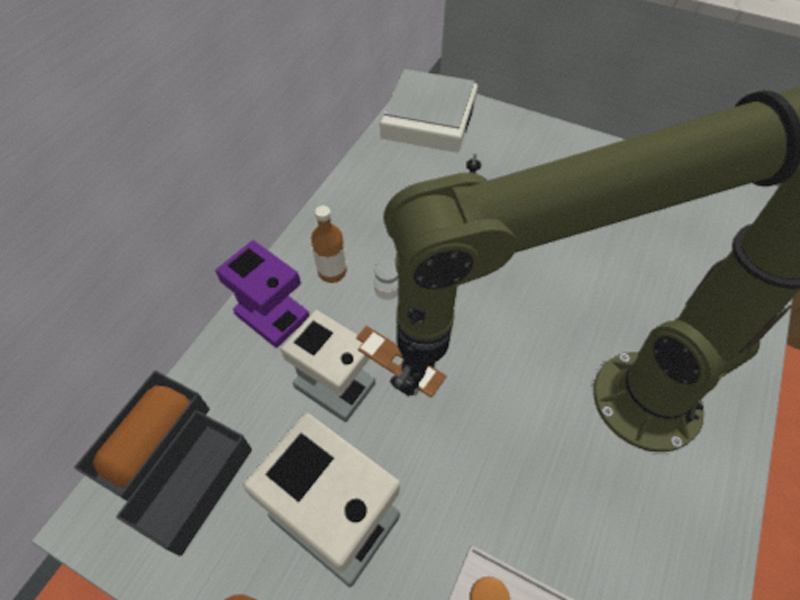

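```bash
python3 -c "
from h import *
for n in ['top','scene']:
    s=np.load('pics/%s4.npy'%n,allow_pickle=True).item();P=cloud(s).reshape(-1,3)
    m=(P[:,0]>.3)&(P[:,0]<.62)&(P[:,1]>.33)&(P[:,1]<.7)&(P[:,2]>.27)
    Q=P[m]
    for lo in np.arange(.26,.7,.04):
        k=Q[(Q[:,2]>=lo)&(Q[:,2]<lo+.04)]
        if len(k)>3: print(n,round(lo,2),len(k),'x',np.percentile(k[:,0],[1,99]).round(3),'y max',np.percentile(k[:,1],[50,99]).round(3))
s=np.load('pics/top0.npy',allow_pickle=True).item();P=cloud(s).reshape(-1,3)
m=(P[:,0]>.3)&(P[:,0]<.62)&(P[:,1]>.33)&(P[:,2]>.02);Q=P[m]
for x in np.arange(.34,.6,.03):
  k=Q[abs(Q[:,0]-x)<.015]; h=k[k[:,2]>.2]; print(x.round(2),'head ymin',h[:,1].min().round(3) if len(h) else None,'any ymin',k[:,1].min().round(3) if len(k) else None)
"
```

```text
top 0.62 37 x [0.407 0.424] y max [0.342 0.353]
top 0.66 111 x [0.379 0.413] y max [0.337 0.349]
scene 0.3 30 x [0.393 0.415] y max [0.335 0.353]
scene 0.34 92 x [0.396 0.421] y max [0.358 0.365]
scene 0.38 153 x [0.385 0.42 ] y max [0.336 0.361]
scene 0.42 138 x [0.383 0.421] y max [0.333 0.336]
scene 0.46 155 x [0.383 0.421] y max [0.333 0.337]
scene 0.5 139 x [0.386 0.417] y max [0.333 0.349]
scene 0.54 220 x [0.386 0.418] y max [0.333 0.339]
scene 0.58 135 x [0.368 0.416] y max [0.341 0.354]
scene 0.62 557 x [0.367 0.425] y max [0.346 0.357]
scene 0.66 366 x [0.369 0.413] y max [0.339 0.351]
0.34 head ymin None any ymin 0.688
0.37 head ymin 0.441 any ymin 0.441
0.4 head ymin 0.437 any ymin 0.437
0.43 head ymin 0.432 any ymin 0.432
0.46 head ymin 0.428 any ymin 0.426
0.49 head ymin 0.422 any ymin 0.421
0.52 head ymin 0.418 any ymin 0.418
0.55 head ymin 0.416 any ymin 0.33
0.58 head ymin 0.515 any ymin 0.332
```

Request:
jog_arm:
  plan:
    - {"fingers": 1,"dx": 0.02,"dy": 0,"dz": 0,"yaw": 0}
    - {"fingers": 1,"dx": 0.025,"dy": 0,"dz": 0,"yaw": 0}
    - {"fingers": 1,"dx": 0.025,"dy": 0,"dz": 0,"yaw": 0}
    - {"fingers": 1,"dx": 0,"dy": 0,"dz": 0,"yaw": 0}

```text
t: 10.35
eef_pos: [0.4037, 0.2906, 0.2137]
orientation: [0.044, 0.708, -0.046, 0.703]
wrist_force: [0.1, -0.6, -1.6]
width: 0.0428
```

```bash
python3 -c "
from h import *
plan([.404,.298,.072],82.8); print(manip.read_state()['q'].round(2))"
```

```text
t 10.35 p [0.4037 0.2906 0.2137] toolx [-0.006 -0.004 -1.   ] hy 82.7 yaw(rad) -0.002 q7 0.66 w 0.0428 F [ 0.1 -0.6 -1.6]
shift tool axes after yaw [0.1416 0.008  0.0002]
[ 0.51  0.14 -1.25  1.82  0.14  1.28  0.66]
```

Request:
jog_arm:
  plan:
    - {"fingers": 1,"dx": 0.025,"dy": 0.003,"dz": 0,"yaw": 0}
    - {"fingers": 1,"dx": 0.025,"dy": 0.003,"dz": 0,"yaw": 0}
    - {"fingers": 1,"dx": 0.02,"dy": 0,"dz": 0,"yaw": 0}
    - {"fingers": 1,"dx": 0,"dy": 0,"dz": 0,"yaw": 0}

```text
t: 10.75
eef_pos: [0.4051, 0.2978, 0.1456]
orientation: [0.044, 0.707, -0.046, 0.704]
wrist_force: [0.1, 0.4, 0.3]
width: 0.0426
```

```bash
python3 -c "
from h import *
plan([.404,.298,.072],82.8); print(manip.read_state()['q'].round(2))"
```

```text
t 10.75 p [0.4051 0.2978 0.1456] toolx [-0.004 -0.002 -1.   ] hy 82.7 yaw(rad) -0.001 q7 0.55 w 0.0426 F [0.1 0.4 0.3]
shift tool axes after yaw [ 0.0736  0.0003 -0.0009]
[ 0.4   0.26 -1.2   1.9   0.26  1.17  0.55]
```

Request:
jog_arm:
  plan:
    - {"fingers": 1,"dx": 0.025,"dy": 0,"dz": -0.001,"yaw": 0}
    - {"fingers": 1,"dx": 0.025,"dy": 0,"dz": 0,"yaw": 0}
    - {"fingers": 1,"dx": 0.023,"dy": 0,"dz": 0,"yaw": 0}
    - {"fingers": 1,"dx": 0,"dy": 0,"dz": 0,"yaw": 0}
    - {"fingers": 1,"dx": 0,"dy": 0,"dz": 0,"yaw": 0}

```text
t: 11.25
eef_pos: [0.4059, 0.3, 0.0758]
orientation: [0.045, 0.705, -0.044, 0.706]
wrist_force: [0.4, 0.3, -0.8]
width: 0.0431
```

```bash
python3 k.py 5; python3 -c "
import cv2
i=cv2.imread('pics/scene5.png')[170:290,160:320]; cv2.imwrite('pics/c5.png',cv2.resize(i,(800,600),interpolation=2))"
```

```text
t 11.25 p [0.4059 0.3    0.0758] toolx [ 0.001  0.001 -1.   ] hy 82.8 yaw(rad) -0.001 q7 0.45 w 0.0431 F [ 0.4  0.3 -0.8]
shift tool axes after yaw [-0.2142 -0.0021 -0.0014]
[ 0.3   0.37 -1.12  1.97  0.38  1.04  0.45]
top 320 zmed 0.0896 slope [0.013 0.    0.09 ] rect [475.9 289.5] [ 43.8 107.4] 80.4 x rng [-0.132 -0.03 ] y [-0.021  0.021]
  panel 75 [187. 220.] [0.499  0.2872 0.0901] in window frame [-0.0585  0.0009]
scene 478 zmed 0.0901 slope [0.008 0.004 0.09 ] rect [449.6 294.9] [ 46.  160.9] 81.8 x rng [-0.188 -0.03 ] y [-0.021  0.026]
  panel 88 [239. 252.] [0.4978 0.2868 0.0907] in window frame [-0.0597  0.0003]
  panel 35 [268. 272.] [0.3915 0.3038 0.0899] in window frame [-0.1673  0.0038]
```

View pics/c5.png

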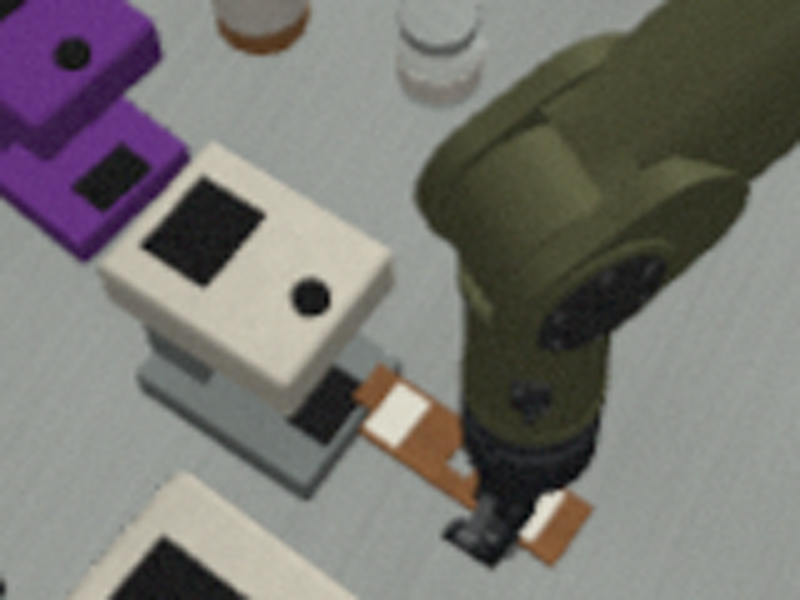

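Request:
jog_arm:
  plan:
    - {"fingers": 1,"dx": 0.003,"dy": 0,"dz": 0.01,"yaw": 0}
    - {"fingers": 1,"dx": 0,"dy": 0,"dz": 0.015,"yaw": 0}
    - {"fingers": 1,"dx": 0,"dy": 0,"dz": 0.015,"yaw": 0}
    - {"fingers": 1,"dx": 0,"dy": 0,"dz": 0,"yaw": 0}

```text
t: 11.75
eef_pos: [0.448, 0.2939, 0.0714]
orientation: [0.046, 0.705, -0.046, 0.706]
wrist_force: [0.4, 0.3, -0.5]
width: 0.043
```

```bash
python3 k.py 6
```

```text
t 11.75 p [0.448  0.2939 0.0714] toolx [ 0.001  0.001 -1.   ] hy 82.6 yaw(rad) -0.004 q7 0.47 w 0.043 F [ 0.4  0.3 -0.5]
shift tool axes after yaw [-0.2186 -0.0012 -0.044 ]
[ 0.28  0.44 -1.07  1.9   0.44  1.06  0.47]
top 202 zmed 0.0851 slope [0.017 0.018 0.085] rect [502.2 285.6] [43.4 72.4] 80.2 x rng [-0.089 -0.02 ] y [-0.022  0.02 ]
  panel 26 [189. 210.] [0.5339 0.2814 0.0851] in window frame [-0.0233 -0.0005]
scene 415 zmed 0.0849 slope [ 0.005 -0.014  0.085] rect [482.  290.1] [ 46.  145.5] 80.8 x rng [-0.147 -0.005] y [-0.021  0.024]
  panel 79 [229. 246.] [0.5375 0.2813 0.0855] in window frame [-0.0196 -0.0002]
  panel 41 [257. 265.] [0.4325 0.2968 0.085 ] in window frame [-0.1258  0.0021]
```

Request:
jog_arm:
  plan:
    - {"fingers": 1,"dx": 0,"dy": 0,"dz": 0.01,"yaw": 0}
    - {"fingers": 1,"dx": 0,"dy": 0,"dz": 0.007,"yaw": 0}
    - {"fingers": 1,"dx": 0,"dy": 0,"dz": 0,"yaw": 0}
    - {"fingers": 1,"dx": 0,"dy": 0,"dz": 0,"yaw": 0}
    - {"fingers": 1,"dx": 0,"dy": 0,"dz": 0,"yaw": 0}

```text
t: 12.35
eef_pos: [0.4611, 0.2928, 0.0712]
orientation: [0.044, 0.706, -0.044, 0.706]
wrist_force: [-0.4, -0.7, -0.4]
width: 0.043
```

```bash
python3 k.py 7;  python3 -c "
from h import *
i=cv2.imread('pics/scene7.png')[170:290,160:320]; cv2.imwrite('pics/c7.png',cv2.resize(i,(800,600),interpolation=2))
a=cloud(np.load('pics/scene7.npy',allow_pickle=True).item())
s=np.load('pics/scene7.npy',allow_pickle=True).item()
print(manip.read_state())
for n in ['disc_center','jar_center','bottle_center']: pass
s0=np.load('pics/scene0.npy',allow_pickle=True).item()
"
```

```text
t 12.35 p [0.4611 0.2928 0.0712] toolx [-0. -0. -1.] hy 82.8 yaw(rad) 0.0 q7 0.48 w 0.043 F [-0.4 -0.7 -0.4]
shift tool axes after yaw [-0.2188 -0.0021 -0.0574]
[ 0.27  0.46 -1.05  1.87  0.45  1.08  0.48]
top 149 zmed 0.0844 slope [ 0.003 -0.034  0.084] rect [508.5 285.2] [42.4 60.3] 83.1 x rng [-0.074 -0.019] y [-0.021  0.021]
scene 333 zmed 0.0849 slope [ 0.007 -0.009  0.085] rect [488.9 290. ] [ 45.  129.5] 80.7 x rng [-0.133 -0.005] y [-0.02   0.025]
  panel 38 [226. 245.] [0.5466 0.2806 0.0854] in window frame [-0.0105  0.0003]
  panel 40 [252. 262.] [0.4479 0.2945 0.0853] in window frame [-0.1102  0.0017]
{'t': 12.45, 'q': array([ 0.26798798,  0.46127502, -1.05136006,  1.87090056,  0.45489417,
        1.07516983,  0.48246446]), 'joint_velocities': array([ 0.00021172, -0.00201757,  0.00135961, -0.00042815,  0.00106348,
       -0.00057698, -0.00023334]), 'joint_efforts': array([ 2.92893732e-02, -3.55404389e+01, -1.16659150e+01, -2.55723435e+01,
        2.75005755e-02, -4.99308095e-03, -1.11350132e-04]), 'eef_pos': array([0.46112538, 0.29279666, 0.07126319]), 'orientation': array([ 0.04414292,  0.70574217, -0.04431103,  0.70570244]), 'wrist_force': array([ 0.16323249, -0.02832173,  0.50448701]), 'ft_torque': array([ 0.02061776,  0.04508394, -0.01324448]), 'width': 0.04308019959771942}
```

View pics/c7.png

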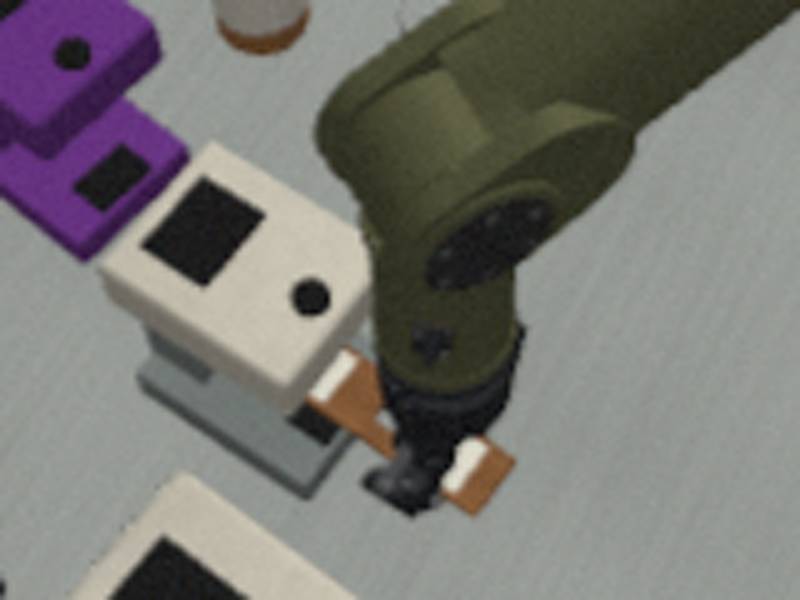

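View pics/btop7.png

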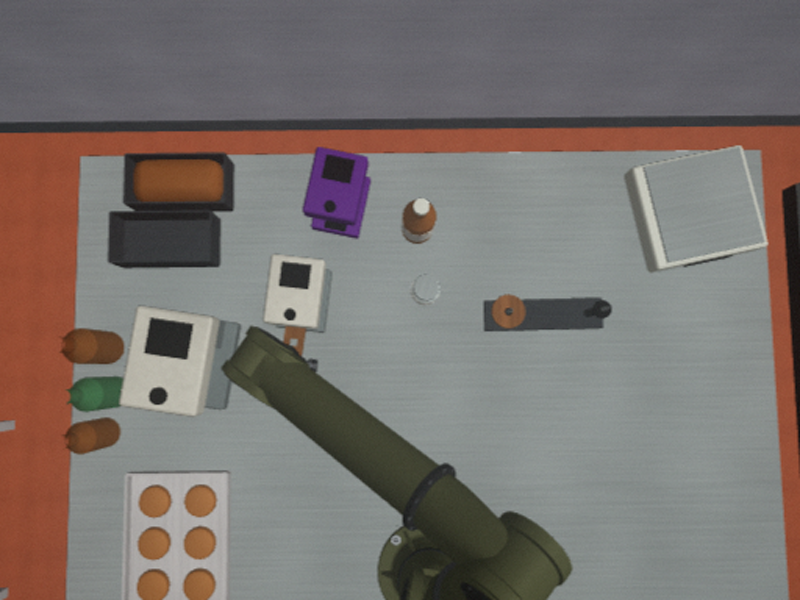

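Request:
jog_arm:
  plan:
    - {"fingers": 1,"dx": 0,"dy": 0,"dz": 0.003,"yaw": 0}
    - {"fingers": 1,"dx": 0,"dy": 0,"dz": 0,"yaw": 0}
    - {"fingers": 1,"dx": 0,"dy": 0,"dz": 0,"yaw": 0}
    - {"fingers": 1,"dx": 0,"dy": 0,"dz": 0,"yaw": 0}
    - {"fingers": 1,"dx": 0,"dy": 0,"dz": 0,"yaw": 0}

```text
t: 12.95
eef_pos: [0.4644, 0.2923, 0.0713]
orientation: [0.044, 0.706, -0.044, 0.706]
wrist_force: [-0.1, -0.1, 0.4]
width: 0.0431
```

```bash
python3 k.py 8; python3 - <<'E'
from h import *
a=np.load('pics/top0.npy',allow_pickle=True).item(); b=np.load('pics/top8.npy',allow_pickle=True).item()
A,B=cloud(a),cloud(b)
for n,(r0,r1,c0,c1,zl) in {'disc':(186,214,311,338,.1),'bottle':(110,160,250,290,.19),'jar':(172,200,258,288,.06)}.items():
    f=lambda P:(lambda Q:Q[Q[:,2]>zl].mean(0))(P[r0:r1,c0:c1].reshape(-1,3)); print(n,((f(B)-f(A))*1000).round(1))
p=manip.read_state()['eef_pos']; d=p[:2]-[.557,.279]; print('label x est',d[0]*.9921-d[1]*.1253+.0933, 'y', d[0]*.1253+d[1]*.9921)
E
```

```text
t 12.95 p [0.4644 0.2923 0.0713] toolx [-0. -0. -1.] hy 82.8 yaw(rad) -0.0 q7 0.48 w 0.0431 F [-0.1 -0.1  0.4]
shift tool axes after yaw [-0.2187 -0.0019 -0.0607]
[ 0.27  0.47 -1.05  1.86  0.46  1.08  0.48]
top 134 zmed 0.0846 slope [-0.003  0.012  0.085] rect [511.8 285.2] [42.8 53.2] 82.7 x rng [-0.071 -0.019] y [-0.021  0.021]
scene 319 zmed 0.085 slope [ 0.006 -0.001  0.085] rect [490.6 289.4] [ 45.1 126. ] 81.8 x rng [-0.13  -0.005] y [-0.02   0.025]
  panel 27 [226. 244.] [0.5484 0.2803 0.0853] in window frame [-0.0087  0.0002]
  panel 45 [252. 262.] [0.4514 0.2938 0.0853] in window frame [-0.1066  0.0014]
disc [-0.1  0.  -0. ]
bottle [-0.4  0.2 -1.2]
jar [-0.3  0.1  0.6]
label x est -0.00022111611091898964 y 0.0016069345581378926
```

```bash
python3 -c "
from h import *
print(manip.finish_job())"
```

```text
the job is handed in; nothing more can be done
None
```

I lifted the oblong tag off its peg and put its notched end straight into the small white reader. I handed the job in at about 13 s, still gripping the tag. `finish_job` gave no verdict, so what follows is from my own last checks.

- **Reader choice:** I left the purple reader and the large white one alone. The small white one's head measured 111 x 142 mm, which fits the description.
- **Panel position:** The notched-end panel is about 0 mm lengthwise, 1 mm sideways and 0 mm in height from the reading point. The head now hides most of that panel. So the lengthwise figure comes from the arm pose plus an earlier clear view, and the tag's visible back edge at -130 mm agrees with it.
- **Level and direction:** The tag is level to about 1° and points straight in to within about 1–2°.
- **Contact and grip:** The wrist force was close to zero, so nothing suggests the tag touches the reader or stand. The finger opening stayed steady at 43 mm, with the squeeze set to 50 N.
- **Bystanders:** Between the first and last pictures the round tag, bottle and jar shifted by less than 1.5 mm, which is within measurement noise.

One thing went wrong along the way: the first three move calls were refused because rows must contain every key, but the arm did not move and no time was lost. No check failed. The one disagreement is the partly hidden panels: read directly, they sit 7–9 mm off lengthwise, because only part of each shows.

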